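# Line a vial up with a light gate on a screw slide, with the backlash taken out

## Robot

A 6-joint arm with a two-finger parallel gripper is mounted at the origin on a cart in front of the work surface, level with it; the furniture and walls round the work are solid. World frame = base frame: x ahead of the robot, y to its left, z up, the work surface at z = 0. Lengths are in m, angles in rad, forces in N, time in s.
With the tool pointing down it reaches from about 0.275 to 0.875 m from the base axis. Payload 12.5 kg.
Tool frame: the origin (TCP) lies on the centre line of the jaws, within the pads' length; the fingertips stand r.finger_overhang ahead of it and the grasp point (between the pads) lies 3 mm ahead of it (r.finger_overhang is the distance from the TCP to the fingertips, in m); z points along the fingers, y is the direction in which the jaws open and shut (so a half turn about z gives the same grasp; the last joint's range is limited). The gripper opens to 85 mm and grips with 20 to 120 N. Pads are 22 mm wide; open, the fingers measure 114 mm over their backs; the gripper's body (76 mm by 85 mm) begins 54 mm behind the grasp point. The pads swing forward as they close: fully open they stand 13 mm farther back than shut.
Start: joints at [-1.211, 0.351, 1.652, -0, 1.139, -0.085], TCP at [0.237, -0.496, 0.253] pointing down, gripper open.
Joint ranges: [-2.75, 2.75], [-0.79, 2.1], [0.01, 2.65], [-1.57, 4.71], [0.07, 3.14], [-2.87, 2.87]. Speed limits (rad/s): [2.22, 2.22, 2.79, 3.14, 3.14, 3.14].

## Interface

Orientations are given as a unit quaternion [x, y, z, w].
In Python, from cell import r, optics gives the robot as it stands. The module is installed in compiled form; this text tells all that it offers. Calls block until the motion is done:
- r.move_to(position, orientation): joint-space move of the TCP to a pose.
- r.move_linear(position, rot=None, vel=0.15): straight line of the TCP; rot=None keeps the orientation; vel is the mean speed in m/s.
- r.set_joints(angles): joint-space move.
- r.set_gripper(opening, squeeze=None): opening from 0.0 (shut) to 1.0 (fully open); squeeze is the grip in N (None keeps the last); returns when the fingers have stopped.
- r.sleep(seconds).
- r.inverse_kinematics(position, orientation): joint angles nearest the present ones, or None.
- optics.get_image(name): name is "scene" or "top"; returns a dict with "pixels" (400x640x3 uint8, red, green, blue), "depth" (400x640 float32, m along the optical axis (not along the pixel's ray), 0 where there is no reading), "fx", "fy", "cx", "cy" (pixels), "camera_from_world" (4x4, takes a point from world to camera coordinates). Camera axes: x right, y down, z forward; pixel columns grow to the right and rows downward; lengths in m; the calibration is good to about 2 mm. A picture is of the moment at which its call begins.
A pose or a line that the arm cannot do raises r.PlanningError and nothing moves.
- r.hand_in(): hands the job in, once; it reports no verdict.
Readings, each from a call of its own:
- r.current_t(): time.
- r.current_q(): joint angles.
- r.current_qvel(): joint speeds.
- r.current_effort(): joint torques, N m.
- r.current_tool_pos(): TCP position.
- r.current_ee_rot(): TCP orientation.
- r.current_contact_force(): force on the tool from outside, world axes, zero at the start.
- r.current_torque(): the same for the moment, N m.
- r.current_opening(): opening from 0.0 (shut) to 1.0 (fully open).
Only numpy, scipy, OpenCV 4.12 (cv2) and the standard library are available. Lean on these libraries where they do the work, as an engineer would, in place of code of your own. Each camera call takes 0.05 s, during which the arm holds its last target.

## Task

Turn the round ribbed knob to bring the vial's carriage into line with the light gate with the screw's backlash taken out: wind the carriage towards the knob until the centre of its cup is past the gate's line by a clear 4 mm or more, and let go of the knob there. Then take the knob again and come back, away from the knob (clockwise), stopping when the cup's centre is on the gate's line to within 2.5 mm, and let go without turning the knob back. The knob takes several grips; keep the vial standing in its cup and leave the other things where they are.

Things in the scene. Friction and masses are not known exactly. Their poses are not given: they have to be found in the camera images.
- slide_unit: fixed screw slide on an aluminium base plate 96 x 250 x 10 mm with a grey gear housing (58 mm square, top 68 mm high) at one end; origin on the bench under the knob's axis, z up, y along the lane from the knob to the carriage; the plate runs from y = -40 to y = 210 mm
- knob_grip (a point): centre of the round ribbed black knob on top of the gear housing, on its upright axis, 90 mm above the bench; the knob is 44 mm in diameter and 34 mm tall (72 to 106 mm above the bench), can be gripped at any angle from above, turns about a vertical axis without rising, as far as the carriage has travel; about 0.1 N m turns it. A white line on its top shows its angle
- screw (a joint): angle of the screw behind the knob, rad, clockwise from above positive, 0 at the start; 1 rad moves the carriage 8 mm, clockwise away from the knob, anticlockwise towards the knob; it stays where it is left
- knob_play (a joint): angle of the knob ahead of the screw, rad, clockwise positive: the backlash, 0 to 0.6. At 0.6 the knob drives the screw clockwise, at 0 anticlockwise; in between the knob turns freely (0.02 N m) and nothing else moves. It starts anywhere in that range
- carriage (a joint): travel of the black carriage along the lane, m, positive away from the knob; 0 at the start, where the cup's centre is 165 mm from the knob's axis; stops at -0.050 and +0.004; equals 0.008 x screw
- cup_centre (a point): centre of the inner floor of the aluminium cup (36 mm outside, 27 mm inside, 12 mm high, floor 33 mm above the bench) on the carriage (50 mm across the lane, 46 mm along it); white lines on the carriage run across the lane through this centre
- gate_centre (a point): midpoint between the two blue-headed posts of the fixed light gate, 33 mm above the bench; the posts stand on the plate astride the lane, 62 mm apart inside, 70 mm above the bench at the top, with a white line on each head; the line through both heads is the gate's line. At the start the gate is 14 to 26 mm nearer the knob than the cup's centre. Its axes are the slide unit's axes
- vial_a: small glass vial, 25 mm in diameter, 50 mm tall, black cap, standing loose in the carriage's cup; origin at the centre of its underside, z along it
- vial_b: a like vial standing on the bench in front of the slide; bystander
- vial_c: a like vial standing on the bench in front of the slide; bystander
- tape_roll: roll of tape 96 mm across, 25 mm high, behind the slide; bystander
There are look-alikes about, which are no part of the job. What is shaped like the vial_a but green or purple is not meant.

How it is judged:
On the way, in this order (a step that is already met when the one before it is completed fails the run):
1. the cup's centre is at least 3 mm past the gate's line, on the knob's side (y of cup_centre in the frame of gate_centre below -0.003 m), for 0.05 s.
2. the knob is let go with the carriage still at least 3 mm past the gate's line (y of cup_centre in the frame of gate_centre below -0.003 m and contact force between the fingers and slide_unit below 0.2 N), for 0.2 s.
At the end, for the whole second after the job is handed in: The cup's centre is within 2.5 mm of the gate's line along the lane, the backlash is taken up clockwise (knob at least 0.4 of 0.6 rad ahead of the screw), and the vial stands at rest, upright in its cup (y of cup_centre in the frame of gate_centre between -0.0025 and 0.0025 m and value of joint knob_play above 0.4 rad and horizontal distance between vial_a and cup_centre below 0.004 m and angle between vial_a's own z axis and vertical below 0.15 rad and linear speed of vial_a below 0.01 m/s); the robot touches nothing.
It fails at once if the vial in the cup is tipped or lifted out (angle between vial_a's own z axis and vertical above 0.3 rad or height (world z) of vial_a above 0.048 m).
It fails at once if a bystander is knocked more than 3 cm (distance of any of vial_b, vial_c, tape_roll from where it was at the start of the episode above 0.03 m).
It also fails if it takes over 61 s, if anything falls off the work surface, if the arm or the gripper's body presses on something with over 40 N, if the wrist force passes 120 N, or if a joint passes its speed limit or range.

## Working session

There is one attempt and no reset: what is moved stays moved. The work goes in short steps, each a Python script; the robot and the scene stay as the last script left them, time stands still between calls to the robot, and variables do not carry over. Pictures are saved under pics/ and viewed, and the job is handed in when it is done.

```bash
mkdir -p pics; python3 - <<'E'
from cell import r, optics
import cv2
print(r.current_t(), r.finger_overhang, r.current_tool_pos(), r.current_ee_rot())
for n in ("scene","top"):
    d=optics.get_image(n)
    cv2.imwrite(f"pics/{n}0.png",d["pixels"][:,:,::-1])
    print(n,d["fx"],d["fy"],d["cx"],d["cy"],d["camera_from_world"].round(4).tolist())
E
```

```text
0.0 0.022 [ 0.23657736 -0.49618672  0.25272921] [ 9.75364983e-01  2.20596409e-01 -8.78379923e-05 -6.05221608e-04]
scene 407.37374215004616 407.37374215004616 312.0917870211849 199.66328717008238 [[0.4786, -0.8779, -0.0128, 0.0811], [-0.5489, -0.2878, -0.7848, 0.4345], [0.6853, 0.3826, -0.6196, 0.4667], [0.0, 0.0, 0.0, 1.0]]
top 434.2362610425394 434.2362610425394 317.3102663894092 199.4755963953389 [[0.0045, -0.9999, -0.0131, 0.3302], [-0.9807, -0.0018, -0.1954, 0.4827], [0.1953, 0.0137, -0.9806, 0.8673], [0.0, 0.0, 0.0, 1.0]]
```

View pics/scene0.png

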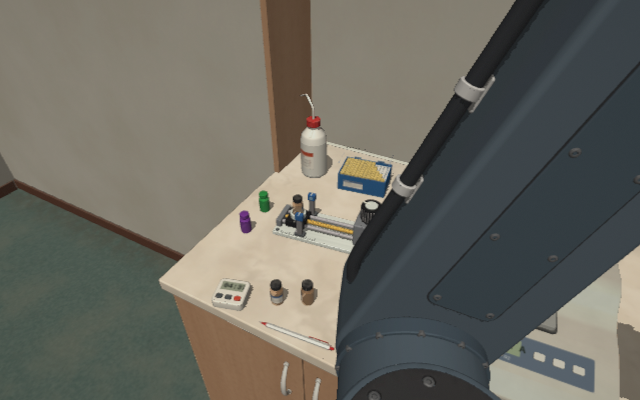

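View pics/top0.png

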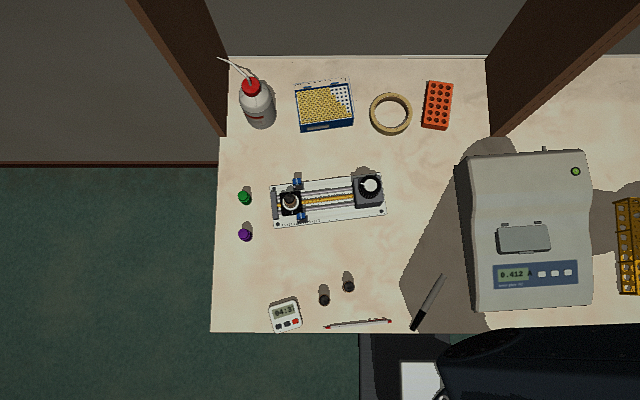

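The top view shows the slide from about (272,205) to (385,195). The knob is at (370,186), the carriage with the vial at (290,202), and the blue gate heads are near (297,182) and (302,216). The green (244,197) and purple (245,234) vials are look-alikes. The brown vials at (324,298) and (348,284) are bystanders. I'll enlarge the slide.

```bash
python3 - <<'E'
import cv2
a=cv2.imread("pics/top0.png")
cv2.imwrite("pics/top0z.png",cv2.resize(a[160:240,262:396],None,fx=5.9,fy=5.9,interpolation=cv2.INTER_CUBIC))
E
```

```text
(no output)
```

View pics/top0z.png

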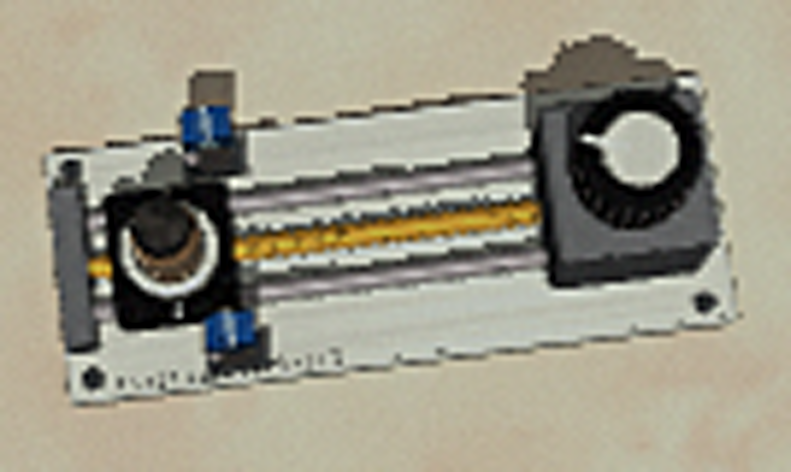

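```bash
cat > h.py <<'E'
import numpy as np
def ray(d,u,v,z):
    T=d["camera_from_world"]; R=T[:3,:3]; t=T[:3,3]
    c=-R.T@t; k=R.T@np.array([(u-d["cx"])/d["fx"],(v-d["cy"])/d["fy"],1.0])
    return c+k*(z-c[2])/k[2]
def proj(d,p):
    q=d["camera_from_world"]@np.append(p,1); return np.array([d["fx"]*q[0]/q[2]+d["cx"],d["fy"]*q[1]/q[2]+d["cy"]])
def slide(o,yaw,p):  # slide frame -> world
    c,s=np.cos(yaw),np.sin(yaw); return np.array([o[0]+c*p[0]-s*p[1],o[1]+s*p[0]+c*p[1],p[2]])
def inv(o,yaw,w):
    c,s=np.cos(yaw),np.sin(yaw); a=w[0]-o[0];b=w[1]-o[1]; return np.array([c*a+s*b,-s*a+c*b,w[2]])
E
python3 - <<'E'
from h import *
from cell import r,optics
from scipy.optimize import least_squares
d=optics.get_image("top")
Z=lambda x,y:(262+(x+.5)/5.9-.5,160+(y+.5)/5.9-.5)
cor=[(45,152),(705,72),(735,320),(75,403)]
W=[ray(d,*Z(*c),.01) for c in cor]
for w in W: print("corner",w.round(4))
print("knob",ray(d,*Z(638,148),.106).round(4))
# candidates: x sign: y along lane from knob to carriage, z up
P=[(48,.210),(48,-.04),(-48,-.04),(-48,.210)]
lane=(W[0]+W[3]-W[1]-W[2])/2; yaw=np.arctan2(-lane[0],lane[1]); print("lane len",np.linalg.norm(lane),"yaw",yaw)
P=[(.048,.210,.01),(.048,-.04,.01),(-.048,-.04,.01),(-.048,.210,.01)]
def f(p,full=False):
    return np.concatenate([proj(d,slide(p[:2],p[2],q))-Z(*c) for q,c in zip(P+[(0,0,.106)],cor+[(638,148)])])
s=least_squares(f,[.5,-.1,yaw]); print(s.x,s.fun.round(2))
o,y=s.x[:2],s.x[2]
for n,c,z in [("headA",(208,122),.07),("headB",(232,325),.07),("cupring",(168,247),.045),("cap",(155,222),.083)]:
    print(n,inv(o,y,ray(d,*Z(*c),z)).round(4))
dep=d["depth"]; print(dep[186,370], dep[200,340])
E
```

```text
corner [0.5214 0.4393 0.01  ]
corner [0.5528 0.1904 0.01  ]
corner [0.4579 0.1816 0.01  ]
corner [0.4262 0.4257 0.01  ]
knob [0.5007 0.2267 0.106 ]
lane len 0.24856878666470997 yaw 0.12706816515998198
[0.50041536 0.22537069 0.12650705] [-0.18 -0.06 -0.62 -0.13  0.89  0.01 -0.86 -0.03  0.69  0.14]
headA [0.0366 0.1454 0.07  ]
headB [-0.0366  0.1453  0.07  ]
cupring [-0.0013  0.1657  0.045 ]
cap [0.0003 0.1672 0.083 ]
0.86356807 0.955409
```

```bash
python3 - <<'E'
from h import *
from cell import r,optics
from scipy.spatial.transform import Rotation as R
d=optics.get_image("top")
dep=d["depth"]; T=np.linalg.inv(d["camera_from_world"])
v,u=np.mgrid[0:400,0:640]
pc=np.stack([(u-d["cx"])/d["fx"]*dep,(v-d["cy"])/d["fy"]*dep,dep,np.ones_like(dep)],-1)@T.T
m=np.zeros((400,640),bool); m[140:315,450:600]=1; m&=dep>0
print("instr max z",np.percentile(pc[m][:,2],[50,99,100]),pc[m][:,0].min(),pc[m][:,0].max(),pc[m][:,1].min(),pc[m][:,1].max())
m=dep>0; m[320:]=0; m[:140]=0
print("max z front",pc[m][:,2].max())
for (uu,vv) in [(370,186),(371,183),(330,60),(255,90),(180,60),(560,60)]: print(uu,vv,pc[vv,uu,:3].round(3))
q=r.current_q()
print("top of cam",np.linalg.inv(d["camera_from_world"])[:3,3])
for a in np.arange(-180,180,30):
    # tool z down, tool x dir at angle a in world
    rot=R.from_euler('z',a,degrees=True)*R.from_euler('x',180,degrees=True)
    j=r.inverse_kinematics([.5004,.2262,.20],rot.as_quat())
    print(a,None if j is None else np.round(j,3))
E
```

```text
instr max z [0.07333704 0.11712423 0.11981211] 0.24548744604776274 0.6316297782609077 -0.30731033035969607 0.05190614383058956
max z front 0.11981211461753305
370 186 [0.498 0.226 0.107]
371 183 [0.504 0.224 0.104]
330 60 [ 0.831  0.304 -0.002]
255 90 [0.678 0.453 0.158]
180 60 [0.648 0.543 0.329]
560 60 [ 0.66  -0.06   0.304]
top of cam [0.30251459 0.31916465 0.94908808]
-180 [ 0.34   0.411  1.708  0.     1.023 -1.231]
-150 [ 0.34   0.411  1.708  0.     1.023 -1.755]
-120 [ 0.34   0.411  1.708  0.     1.023 -2.278]
-90 [ 0.34   0.411  1.708  0.     1.023 -2.802]
-60 None
-30 [ 0.34   0.411  1.708 -0.     1.023  2.434]
0 [ 0.34   0.411  1.708 -0.     1.023  1.911]
30 [ 0.34   0.411  1.708 -0.     1.023  1.387]
60 [ 0.34   0.411  1.708 -0.     1.023  0.863]
90 [ 0.34   0.411  1.708 -0.     1.023  0.34 ]
120 [ 0.34   0.411  1.708 -0.     1.023 -0.184]
150 [ 0.34   0.411  1.708  0.     1.023 -0.707]
```

```bash
python3 - <<'E'
from h import *
from cell import r,optics
from scipy.spatial.transform import Rotation as R
d=optics.get_image("top")
dep=d["depth"]; T=np.linalg.inv(d["camera_from_world"])
v,u=np.mgrid[0:400,0:640]
pc=(np.stack([(u-d["cx"])/d["fx"]*dep,(v-d["cy"])/d["fy"]*dep,dep,np.ones_like(dep)],-1)@T.T)[...,:3]
m=(dep>0)&(pc[...,2]>.13); m[320:]=0
P=pc[m]; rad=np.hypot(P[:,0],P[:,1]); k=P[:,1]<.3
i=np.argsort(np.where(k,rad,9))[:3]; print(P[i],rad[i])
for uu,vv in [(490,135),(485,100),(500,120)]: print(uu,vv,pc[vv,uu])
for a in (-.6,0.0):
    rot=R.from_euler('z',90+np.degrees(a)-np.degrees(0.0),degrees=True)*R.from_euler('x',180,degrees=True)
    print(r.inverse_kinematics([.45*np.cos(a),.45*np.sin(a),.25],rot.as_quat()))
E
```

```text
[[ 0.63677262 -0.05981817  0.4479829 ]
 [ 0.63688928 -0.05891636  0.13195008]
 [ 0.63686656 -0.06019229  0.3629686 ]] [0.63957609 0.63960855 0.63970472]
490 135 [ 0.64195566 -0.06085463  0.001448  ]
485 100 [ 7.27597578e-01 -5.58375522e-02  6.75220573e-04]
500 120 [ 0.65526926 -0.06163995  0.05915036]
[-7.03518118e-01  1.71434973e-01  1.90031191e+00 -4.44089210e-16
  1.06984578e+00 -1.03518118e-01]
[-1.03518118e-01  1.71434973e-01  1.90031191e+00 -4.44089210e-16
  1.06984578e+00 -1.03518118e-01]
```

```bash
cat >> h.py <<'E'
from scipy.spatial.transform import Rotation as R
import cv2
KC=[.5004,.2262]
def rotj(j6,j1=.34): # quaternion for vertical tool given j6  (a=90deg at j6=j1)
    a=np.pi/2+(j1-j6); return (R.from_euler('z',a)*R.from_euler('x',np.pi)).as_quat()
def crop(d,fn,box=(160,240,262,396),s=5.9):
    cv2.imwrite(fn,cv2.resize(d["pixels"][box[0]:box[1],box[2]:box[3],::-1],None,fx=s,fy=s,interpolation=cv2.INTER_CUBIC))
E
python3 - <<'E'
from h import *
from cell import r,optics
r.set_joints([-0.10,.171,1.900,0,1.07,1.2])
print(r.current_t())
r.set_joints([.34,.411,1.708,0,1.023,2.6])
print(r.current_t(), r.current_tool_pos(), r.current_contact_force())
d=optics.get_image("top"); crop(d,"pics/t1.png",(60,340,210,560),2.2)
E
```

```text
2.2083
3.475 [0.50041076 0.22563733 0.19971626] [-0.02302362  0.05369115  0.02877682]
```

View pics/t1.png

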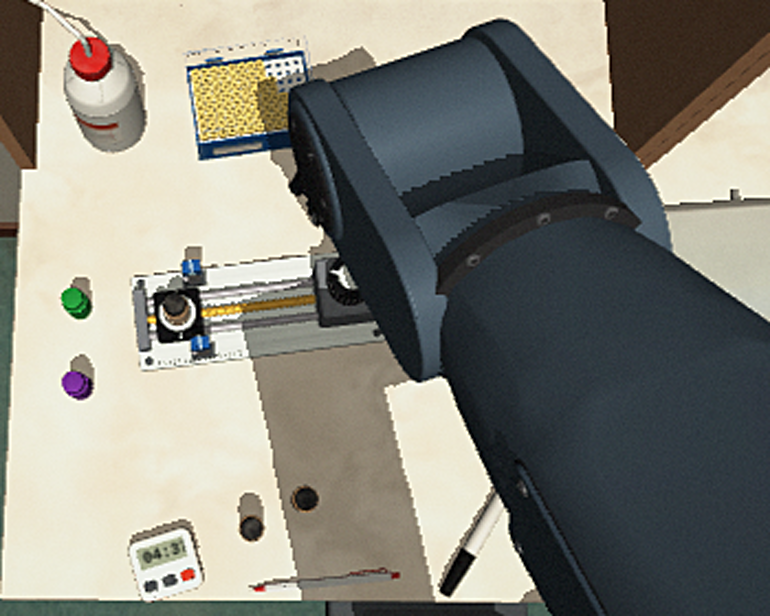

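The arm is over the knob, and the carriage and gate at about (180,310) in the crop stay visible. Next I'll descend and grip.

```bash
python3 - <<'E'
from h import *
from cell import r,optics
r.move_linear([*KC,.096],vel=.12)
print(r.current_t(), r.current_tool_pos(), r.current_contact_force())
r.set_gripper(0.0,squeeze=30)
r.sleep(.1)
Rm=R.from_quat(r.current_ee_rot()).as_matrix()
print(r.current_t(), r.current_opening(), r.current_tool_pos(), r.current_contact_force(), r.current_torque(),"q6",r.current_q()[5],"ydir",Rm[:,1].round(3))
E
```

```text
4.5417 [0.50079957 0.22630059 0.09665791] [ 0.42675172 -0.23396569  0.58089001]
5.1 0.5088535869861595 [0.50054377 0.22622858 0.09648015] [-1.44185462 -1.50579656  5.92911912] [-0.22571757  0.34218162 -0.00793839] q6 2.5997465526116437 ydir [-0.636 -0.772 -0.   ]
```

```bash
python3 - <<'E'
from h import *
from cell import r,optics
q=r.inverse_kinematics([*KC,.096],rotj(2.6)); print(np.round(q,3),r.current_q().round(3) if hasattr(r.current_q(),'round') else r.current_q())
q=list(q)
for j in (2.3,1.9,1.5):
    q[5]=j; r.set_joints(q); print(r.current_t(), r.current_contact_force().round(1), r.current_torque().round(2), r.current_opening())
d=optics.get_image("top"); crop(d,"pics/t2.png")
E
```

```text
[ 0.34   0.561  1.774 -0.     0.806  2.6  ] [ 0.34   0.561  1.773 -0.     0.808  2.6  ]
5.4917 [-1.1  0.4  6.2] [ 0.08  0.2  -0.02] 0.5083516647412147
5.9583 [-0.3  4.1  5.5] [0.73 0.21 0.02] 0.5077346430489987
6.425 [-1.7  6.1  5.6] [1.16 0.36 0.01] 0.5073975311292667
```

View pics/t2.png

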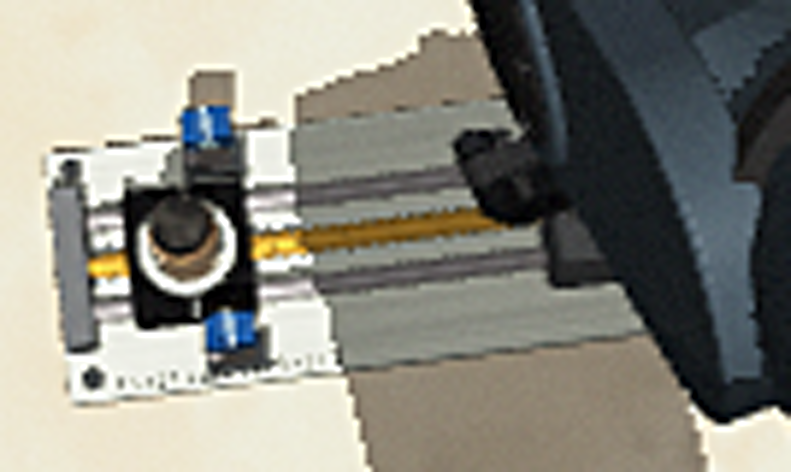

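```bash
python3 - <<'E'
from h import *
from cell import r,optics
q=list(r.inverse_kinematics([*KC,.096],rotj(1.5)))
for j in (1.1,.7,.3,-.1,-.5,-.9):
    q[5]=j; r.set_joints(q); print(r.current_t(), r.current_contact_force().round(1), r.current_torque().round(2), r.current_q()[5])
d=optics.get_image("top"); crop(d,"pics/t3.png",(172,226,268,346),10)
np.savez("t3.npz",**d)
E
```

```text
6.9417 [-3.   8.   5.8] [ 1.44  0.53 -0.02] 1.1062101470643326
7.4083 [-4.   9.3  6.5] [1.63 0.85 0.03] 0.70619902408876
7.875 [-7.  11.4  8. ] [ 1.68  1.1  -0.01] 0.3062154834746022
8.3417 [-8.7  9.7  8.8] [1.63 1.39 0.04] -0.09380783433233673
8.8083 [-8.7  8.8 11.5] [1.47 1.59 0.04] -0.4938454594962357
9.275 [-10.6   6.   12.3] [1.15 1.71 0.03] -0.8938147252789661
```

View pics/t3.png

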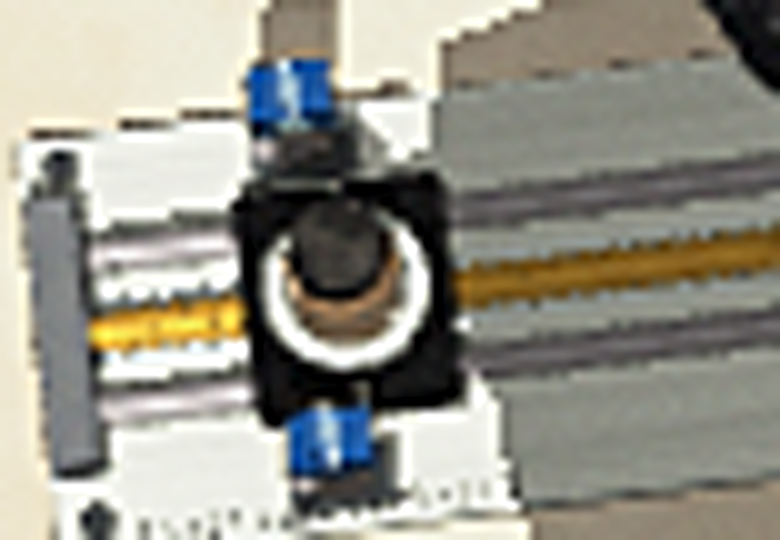

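```bash
python3 - <<'E'
from h import *
d={k:(v if v.ndim else float(v)) for k,v in np.load("t3.npz").items()}
Z=lambda x,y:(268+(x+.5)/10-.5,172+(y+.5)/10-.5)
o=(.5004,.2254);y=.1265
for n,c,z in [("A",(290,90),.07),("B",(331,440),.07),("ring",(346,280),.045),("carr edges L",(247,300),.033),("carr edge R",(453,280),.033)]:
    print(n,inv(o,y,ray(d,*Z(*c),z)).round(4))
cy=inv(o,y,ray(d,*Z(346,280),.045))[1]
# predicted image of gate posts at z .07 y=.1455 and ring
for yy in (.1455,):
  for x in (.037,-.037): print(((proj(d,slide(o,y,(x,yy,.07)))-[268,172])*10).round(0))
E
```

```text
A [0.0361 0.1461 0.07  ]
B [-0.0383  0.146   0.07  ]
ring [-0.0004  0.1397  0.045 ]
carr edges L [0.0003 0.1617 0.033 ]
carr edge R [-0.0008  0.1172  0.033 ]
[288.  81.]
[328. 429.]
```

```bash
python3 - <<'E'
from h import *
from cell import r,optics
r.set_gripper(0.85); r.sleep(.35)
print(r.current_t(), r.current_contact_force().round(2), r.current_opening(), r.current_tool_pos())
d=optics.get_image("top"); np.savez("t4.npz",**d); crop(d,"pics/t4.png",(172,226,268,346),10)
s=optics.get_image("scene"); np.savez("s4.npz",**s); cv2.imwrite("pics/s4.png",s["pixels"][:,:,::-1])
E
```

```text
10.075 [0.9  0.46 0.65] 0.8476601962511888 [0.50040391 0.22617092 0.09599851]
```

View pics/t4.png

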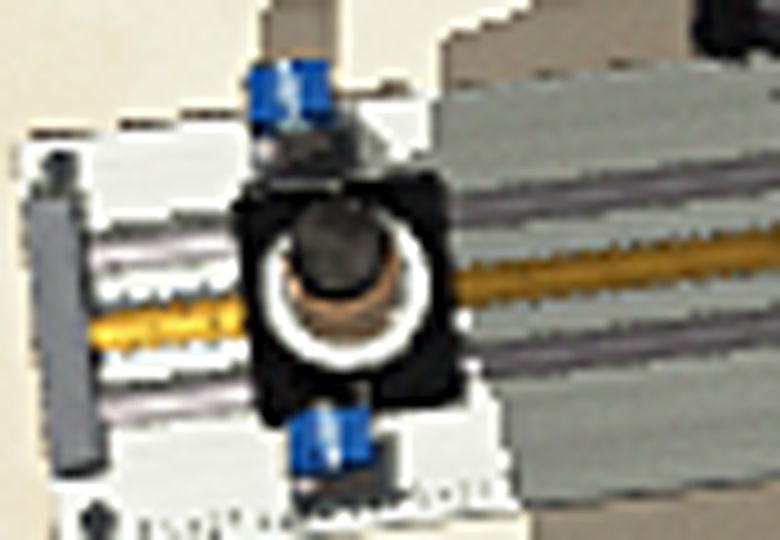

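View pics/s4.png

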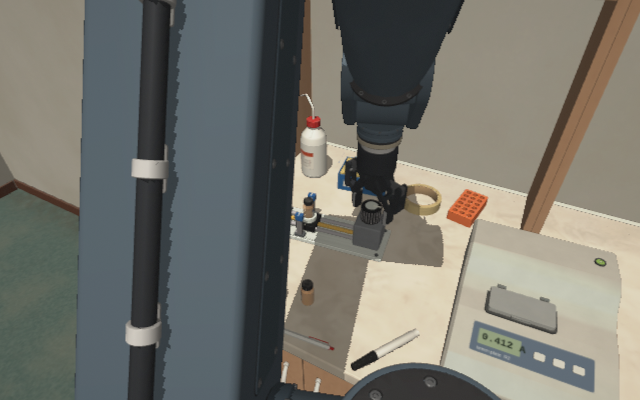

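The carriage stayed put after release: the ring is still centred near (346,280) in the crop. The scene view also shows the vial and gate heads near (310,210), so I can use it as a second check.

```bash
python3 - <<'E'
from h import *
d=dict(np.load("s4.npz")); crop(d,"pics/s4z.png",(185,245,285,395),7)
E
```

```text
(no output)
```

View pics/s4z.png

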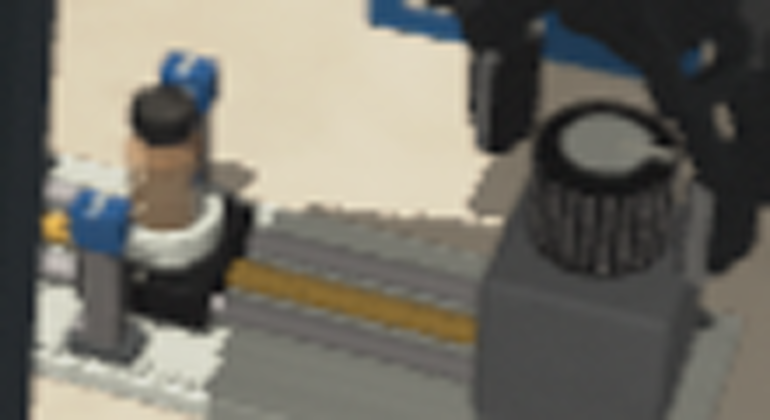

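```bash
cat >> h.py <<'E'
def meas(d,o=(.5004,.2254),yaw=.1265):
    p=d["pixels"].astype(float); out={}
    s=8; x0,x1,y0,y1=262,346,170,230
    im=cv2.resize(p[y0:y1,x0:x1],None,fx=s,fy=s,interpolation=cv2.INTER_LINEAR)
    back=lambda u,v:(x0+(u+.5)/s-.5,y0+(v+.5)/s-.5)
    blue=((im[...,2]-im[...,0]>60)).astype(np.uint8)
    n,l,st,c=cv2.connectedComponentsWithStats(blue)
    ys=[]
    for i in range(1,n):
        if st[i,4]>800:
            b=st[i]; q=inv(o,yaw,ray(d,*back(*c[i]),.068)); ys.append(q[1]); print("blue",b[4],q.round(4))
    br=(im.min(2)>150).astype(np.uint8)
    g=np.mean(ys)
    # ring: bright component, hole in the black carriage; contour fit
    cs,_=cv2.findContours(br,cv2.RETR_LIST,cv2.CHAIN_APPROX_NONE)
    for k in cs:
        if len(k)<150: continue
        x,y,w,h=cv2.boundingRect(k)
        if w<30*s and 11*s<w and h<25*s and h>8*s:
            # keep convex hull so the vial's overlap does not matter
            e=cv2.minAreaRect(k); hl=cv2.convexHull(k)
            cu=x+w/2; pts=[inv(o,yaw,ray(d,*back(*a[0]),.045)) for a in hl]
            Y=[a[1] for a in pts]; X=[a[0] for a in pts]
            print("ring?",w/s,h/s,"y ext",min(Y),max(Y),"mid",(min(Y)+max(Y))/2,"rel gate mm",((min(Y)+max(Y))/2-g)*1e3,"w",max(Y)-min(Y))
    return g
E
python3 - <<'E'
from h import *
from cell import r,optics
meas({k:(v if v.ndim else float(v)) for k,v in np.load("t4.npz").items()})
import os
d=optics.get_image("top"); d["pixels"]=cv2.imread("pics/top0.png")[:,:,::-1]; meas(d)
E
```

```text
blue 2468 [0.0362 0.1465 0.068 ]
blue 2679 [-0.0376  0.1465  0.068 ]
ring? 16.25 14.125 y ext 0.12231199135968664 0.1569615768117439 mid 0.13963678408571528 rel gate mm -6.838802494618879 w 0.03464958545205728
blue 984 [0.0369 0.1419 0.068 ]
blue 962 [0.0359 0.1514 0.068 ]
blue 1015 [-0.0374  0.1417  0.068 ]
blue 1106 [-0.0377  0.1511  0.068 ]
ring? 15.625 13.75 y ext 0.14822421112243991 0.18187293011635758 mid 0.16504857061939876 rel gate mm 18.553059047024618 w 0.033648718993917665
```

```bash
python3 - <<'E'
from h import *
from cell import r,optics
q=list(r.current_q()); print(q)
r.set_gripper(0.0,squeeze=30); r.sleep(.1)
print(r.current_contact_force().round(1), r.current_torque().round(2))
q=list(r.inverse_kinematics([*KC,.096],rotj(-.9)))
for j in (-.6,0.,.3):
    q[5]=j; r.set_joints(q); print(r.current_t(), r.current_contact_force().round(1), r.current_torque().round(2), r.current_q()[5])
d=optics.get_image("top"); np.savez("t5.npz",**d); crop(d,"pics/t5.png",(172,226,268,346),10)
meas(d)
E
```

```text
[np.float64(0.3397720071181041), np.float64(0.5611663203042858), np.float64(1.7739585316987152), np.float64(-9.61398049265223e-06), np.float64(0.806442474932397), np.float64(-0.8998837711543242)]
[-0.3  3.8  3.6] [0.53 0.18 0.06]
11.0833 [-2.4  2.1  4.9] [ 0.28  0.27 -0.06] -0.5992986939140931
11.7083 [-2.9 -0.1  6.8] [0.09 0.58 0.  ] 0.00036049487037614057
12.1 [-5.1 -0.1  8.3] [ 0.06  0.82 -0.06] 0.300652647496322
blue 2464 [0.0363 0.1465 0.068 ]
blue 2681 [-0.0376  0.1465  0.068 ]
ring? 16.5 13.25 y ext 0.12760646919221993 0.16243607761566198 mid 0.14502127340394094 rel gate mm -1.4588588725857332 w 0.03482960842344204
```

View pics/t5.png

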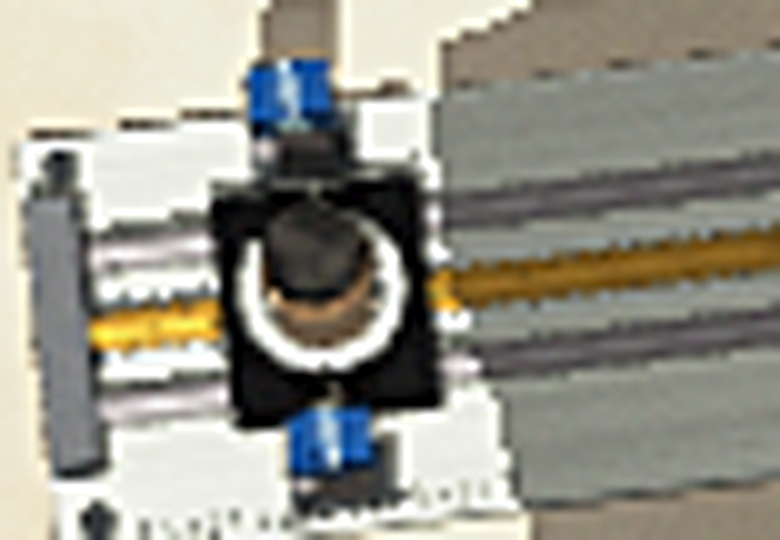

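```bash
python3 - <<'E'
from h import *
d={k:(v if v.ndim else float(v)) for k,v in np.load("t5.npz").items()}
p=d["pixels"][174:222,284:318,::-1]
cv2.imwrite("pics/t5n.png",cv2.resize(p,None,fx=12,fy=12,interpolation=cv2.INTER_NEAREST))
o=(.5004,.2254);y=.1265
Z=lambda x,yy:(268+(x+.5)/10-.5,172+(yy+.5)/10-.5)
for n,c,z in [("lineA",(290,90),.07),("lineB",(330,440),.07),("cl1",(318,190),.033),("cl2",(332,395),.033),("edge L",(222,300),.033),("edge R",(430,290),.033)]:
    print(n,inv(o,y,ray(d,*Z(*c),z)).round(4))
for pt in [(.037,.1465,.07),(-.037,.1465,.07),(.022,.145,.033),(-.022,.145,.033),(0,.145,.045)]: print(pt,proj(d,slide(o,y,pt)).round(2))
E
```

```text
lineA [0.0361 0.1461 0.07  ]
lineB [-0.0383  0.1462  0.07  ]
cl1 [0.0225 0.1438 0.033 ]
cl2 [-0.0225  0.1459  0.033 ]
edge L [0.001 0.167 0.033]
edge R [-0.0024  0.1223  0.033 ]
(0.037, 0.1465, 0.07) [296.3  180.15]
(-0.037, 0.1465, 0.07) [300.35 214.94]
(0.022, 0.145, 0.033) [298.81 190.85]
(-0.022, 0.145, 0.033) [301.14 210.76]
(0, 0.145, 0.045) [299.67 199.67]
```

View pics/t5n.png

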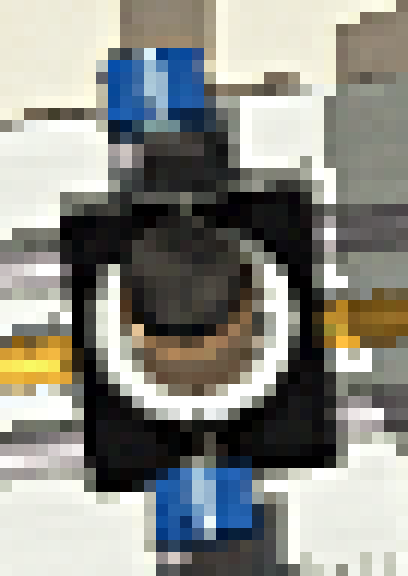

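```bash
python3 - <<'E'
from h import *
from cell import r,optics
q=list(r.inverse_kinematics([*KC,.096],rotj(.3)))
q[5]=.51; r.set_joints(q); r.sleep(.2); print(r.current_t(), r.current_contact_force().round(1), r.current_torque().round(2), r.current_q()[5])
d=optics.get_image("top"); meas(d)
r.set_gripper(0.85); r.sleep(.3)
print(r.current_t(), r.current_contact_force().round(1))
d=optics.get_image("top"); meas(d); np.savez("t6.npz",**d)
cv2.imwrite("pics/t6n.png",cv2.resize(d["pixels"][174:222,284:318,::-1],None,fx=12,fy=12,interpolation=cv2.INTER_NEAREST))
E
```

```text
12.6667 [-6.1 -0.1  9.8] [0.09 0.89 0.  ] 0.5101318012639241
blue 1249 [0.0367 0.142  0.068 ]
blue 1213 [0.0358 0.1511 0.068 ]
blue 2685 [-0.0376  0.1465  0.068 ]
ring? 16.5 13.75 y ext 0.12892382295464597 0.1639917683797691 mid 0.1464577956672075 rel gate mm -0.06168130715578091 w 0.03506794542512312
13.4167 [ 0.2  0.9 -0.6]
blue 1242 [0.0367 0.142  0.068 ]
blue 1218 [0.0358 0.1511 0.068 ]
blue 2701 [-0.0376  0.1464  0.068 ]
ring? 16.5 13.75 y ext 0.12889208699926094 0.1639917683797691 mid 0.14644192768951503 rel gate mm -0.060539439520918004 w 0.035099681380508146
```

View pics/t6n.png

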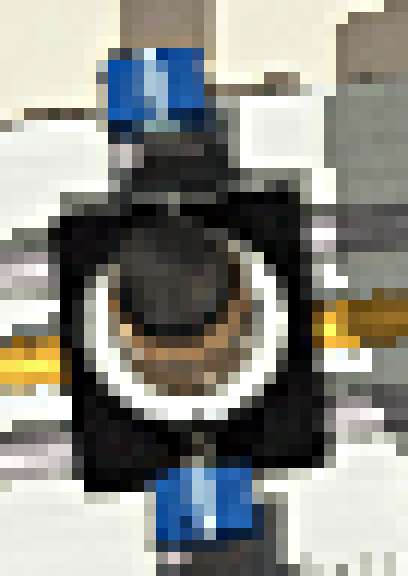

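The cup is on the gate's line in the crop: carriage line columns 174 and 200 against head lines 152 and 203, after allowing for height. I'll retreat straight up and check.

```bash
python3 - <<'E'
from h import *
from cell import r,optics
r.move_linear([*KC,.20],vel=.12)
r.set_joints([-0.10,.171,1.900,0,1.07,.5])
print(r.current_t(), r.current_contact_force().round(1))
d=optics.get_image("top"); meas(d); crop(d,"pics/t7.png")
E
```

```text
15.4167 [ 0.1  0.  -0.3]
blue 1044 [0.0369 0.1418 0.068 ]
blue 1008 [0.0359 0.1513 0.068 ]
blue 1068 [-0.0374  0.1417  0.068 ]
blue 1164 [-0.0378  0.151   0.068 ]
ring? 16.0 13.25 y ext 0.12921901709035433 0.16308233151039297 mid 0.14615067430037365 rel gate mm -0.30434966967235466 w 0.03386331442003865
```

View pics/t7.png

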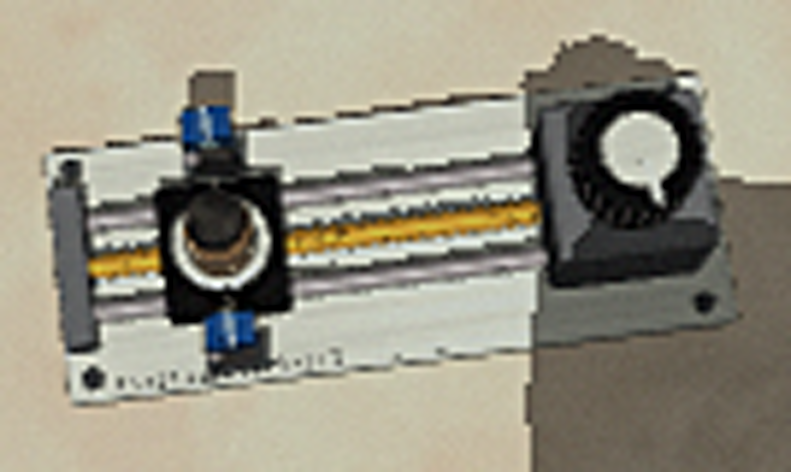

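```bash
python3 - <<'E'
from cell import r
print(r.hand_in(), r.current_t())
E
```

```text
the job is handed in; nothing more can be done
the job is handed in; nothing more can be done
```

I wound the carriage past the gate, let go, came back clockwise onto the gate's line, let go again and handed in; no verdict was reported.

- **Towards the knob:** I turned the knob about 3.5 rad anticlockwise in one grip. The cup's centre went about 6.5 mm past the gate's line, and I let go there. The finger force fell to about 1 N, which is sensor noise, and the carriage stayed put.
- **Back away from the knob:** I gripped again and turned 1.41 rad clockwise with no reversal. Then I let go, lifted straight up and moved the arm clear.

**Last checks:**
- **Alignment:** the cup's centre measured -0.06 mm from the gate's line just after release and -0.3 mm after retreating. The limit is 2.5 mm, and I put the measurement's own error at about 0.5 mm.
- **Vial:** it stands upright in its cup in the last image.
- **Backlash:** I could not measure it directly. The knob's white line shows a net turn of about 2.1 rad anticlockwise, matching the commanded turns. The carriage also moved during the clockwise turn, so the backlash should be fully taken up clockwise.
- **Bystanders:** I saw no contact with them, but I did not measure their positions again at the end.
- **Disagreement:** on the way back, the carriage moved 5.4 mm where the knob's turn predicted 4.8 mm. I went by the images and a reading of the white lines, which agreed to within 0.5 mm.

The job took about 16 s of the 61 s allowed.

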